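Refit the roll-gap handle of the bench sheeter and close the rolls

ROBOT

A 7-joint arm with a two-finger parallel gripper is mounted at the origin on the work surface. World frame = base frame: x ahead of the robot, y to its left, z up, the work surface at z = 0. Lengths are in m, angles in rad, forces in N, time in s.
With the tool pointing down it reaches from about 0.425 to 0.925 m from the base axis. Payload 6.8 kg.
Tool frame: the origin (TCP) lies on the mounting face of the last link; the fingertips stand 173 mm ahead of it and the grasp point (between the pads) lies 155 mm ahead of it; z points along the fingers, y is the line along which they close (so a half turn about z gives the same grasp; the last joint's range is limited). The gripper opens to 85 mm and grips with 20 to 120 N. Pads are 22 mm wide; open, the fingers measure 114 mm over their backs; the gripper's body (76 mm by 85 mm) begins 54 mm behind the grasp point. The pads swing forward as they close: fully open they stand 13 mm farther back than shut.
Start: joints at [-1.297, 0.477, 0.022, 1.555, -0.011, 1.109, -0.083], TCP at [0.251, 0.626, 0.405] pointing down, gripper open.
Joint ranges: [-2.96, 2.96], [-0.34, 2.1], [-1.41, 1.46], [0.24, 2.44], [-1.37, 4.51], [0.17, 1.92], [-2.96, 2.96]. Speed limits (rad/s): [2.39, 2.39, 3.14, 3.14, 3.14, 3.14, 3.14].

INTERFACE

Orientations are given as a rotation vector (axis times angle).
In Python, from bench import r gives the robot as it stands.
- The arm moves only by the tool carry_out, never from a script. Its argument "moves" is a list of rows, each a list of 5 numbers: the shift along the tool's x, y, z in m, then the turn about the tool's z in rad, then the finger opening in m, from 0 to 0.0854. In form: [[dx, dy, dz, roll, claw], ...]. A call has exactly 8 rows; each row is the pose to reach, as a shift and turn from the pose commanded when the call began, along the tool's axes at that moment; what a row does not reach only later rows make up. A row lasts 1/10 s, in which the tool goes at most 50 mm and 8.59 degrees, less where a joint would pass 70% of its speed; a pose out of reach is approached as far as the arm can. A call with a gripper value outside its range is refused whole. The fingers move at their own pace and stop on an object; "force" is the grip in N (left out, the last holds). Time passes only in rows, so rows that repeat a pose let the fingers close, or fill a call up. It gives the time, the measured TCP pose, the force, the opening and the grip force at its end, in the units of the state.
- r.get_obs(): the state, without advancing time (a new reading comes with each control period).
- r.grab_frame(name): name is "scene" or "side" or "wrist"; returns the picture (384x512x3 uint8, red, green, blue); there is no depth.
- r.calibration(name): a dict with "fx", "fy", "cx", "cy" (pixels), "rvec" (rotation vector, rad) and "tvec" (3), from world to camera coordinates, as OpenCV has them. Camera axes: x right, y down, z forward; pixel columns grow to the right and rows downward; lengths in m; the calibration is good to about 2 mm. A picture is of the moment at which its call begins: read the wrist's pose just before it. calibration takes no time and is no camera call; for the wrist camera it gives the pose at the moment of the call.
- r.hand_in(): hands the job in; it is judged then, once.
The state is a dict: "clock": time; "joints": joint angles; "qvel": joint speeds; "tau": joint torques, N m; "tcp_pos": TCP position; "orientation": TCP orientation; "contact_force": force on the tool from outside, world axes, zero at the start; "moment": the same for the moment, N m; "grip_width": finger opening in m; "gripper_force": force on a finger pad.
Only numpy, scipy, OpenCV 4.12 (cv2) and the standard library are available. Lean on these libraries where they do the work, as an engineer would, in place of code of your own. Each camera call takes 0.05 s, during which the arm holds its last target. There are 200 camera calls.

TASK

The roll-gap handle was taken off the bench sheeter for cleaning. Fit the T-handle back onto the square spindle that stands out of the machine's sloping panel, fully home against its flange, then turn it clockwise until the spindle comes up against its stop, so that the rolls are closed right up, and let go with the handle still fully home. Leave the other things on the table where they are.

Things in the scene. Friction and masses are not known exactly. Their poses are not given: they have to be found in the camera images.
- gap_handle: Bare aluminium T-handle, 0.25 to 0.47 kg, standing on its hub on the table: hub 38 x 38 x 46 mm with a square bore 24 mm across, 42 mm deep, open only in its underside; round neck 24 mm thick, 12 mm high; cross bar on top. Origin: centre of the hub's underside = centre of the bore's mouth; z up the bore through the bar. Bore flats are parallel to x and y; it fits in any of four quarter turns.
- handle_bar (a point): Middle of the T-handle's cross bar, 72 mm above the hub's underside on the bore's axis; axes as the handle's. The bar is 130 mm long (along x), 24 mm wide (along y) and 28 mm high; below it the neck leaves 12 mm free down to the top of the hub. The handle looks the same after a half turn.
- sheeter: Bench dough sheeter, white and stainless, fixed, 460 x 410 mm, 240 mm high. Origin: on the table under the middle of its sloping panel (140 mm wide, 240 mm long, 35 degrees from level, rising towards +x); front to its -x, roll section along its +y. The spindle stands square to the panel, leaning 35 degrees towards -x. Within 150 mm of it nothing else stands over 30 mm above the panel's plane.
- spindle_tip (a point): Centre of the free end of the sheeter's dark steel square spindle. z points out along the spindle, away from the panel, 35 degrees from vertical. The spindle is 22 mm across its flats, which are parallel to this frame's x and y (the frame turns with it); the last 6 mm taper to 14 mm; it stands 38 mm out of its flange. In the bore it has 1 mm play each side and about 0.09 rad of free turn either way.
- spindle_seat (a point): Centre of the face of the round flange, 58 mm across, at the foot of the spindle, 38 mm from spindle_tip along the axis and 0.176 m above the table; same axes. The handle is fully home when its hub's underside lies on this face. The flange is 8 mm thick and carries a dark pointer along its +y, 51 mm long from the axis, that turns with the spindle between two stop pins on the panel.
- gap_spindle (a joint): Turn of the spindle in rad; grows as it is turned clockwise, seen looking at its free end (a negative turn about z of spindle_tip). 1.8 is the stop: rolls closed, pointer at the last mark; 0 is fully open. Starts between 0.6 and 1.2. Stiff (about 0.12 N m), it stays where it is left; turning it moves the rear roll to the fixed one.
- timer: Round white kitchen timer with a twist bar, 72 mm across, 55 mm high; origin at the centre of its underside. Leave it where it stands.
- dredger: Steel flour dredger, a shaker can 70 mm across, 90 mm high, with a side handle reaching 56 mm out along its x; origin at the centre of its underside. Leave it where it stands.
- rolling_pin: Wooden rolling pin, 48 mm thick, 300 mm long with its handles (along x), lying on the table; origin on the table under its middle. Leave it.
- bench_scraper: Steel dough scraper with a round wooden handle, 127 x 150 mm, 24 mm high, lying flat; origin on the table near its middle. Leave it.
- pastry_brush: Pastry brush with a wooden handle, 220 mm long (along x), 42 mm wide, 20 mm high; origin on the table under its middle. Leave it.
- loaf_tin: Dark steel loaf tin, 224 x 114 mm, 81 mm high, open at the top; origin at the centre of its underside. Leave it.
- mixing_bowl: Steel mixing bowl, 150 mm across, 70 mm high; origin at the centre of its underside. Leave it.
There are look-alikes about, which are no part of the job. Several things have the shape of the gap_handle; the one meant has the colours described above.

How it is judged:
By the outcome, as a careful person would: the job done as asked, in the order asked, and still so for the second after the job is handed in, with the robot touching nothing.
It also fails if it takes over 40 s, if anything falls off the work surface, if the arm or the gripper's body presses on something with over 40 N, if the wrist force passes 120 N, or if a joint passes its speed limit or range.

## Working session

There is one attempt and no reset: what is moved stays moved. The work goes in short steps, Python scripts to look and compute and a tool call to move; the robot and the scene stay as the last step left them, time stands still between calls to the robot, and variables do not carry over. Pictures are saved under pics/ and viewed, at most 10 in all, crops included, and the job is handed in when it is done.

Besides the shell and the picture viewer there is one more tool, called after "Request:" as a command line: name --pt "numbers of a row" for each row, then --argument value for the rest. carry_out: Moves the arm, as the interface text tells. Its arguments: {"type":"object","properties":{"moves":{"type":"array","items":{"type":"array","items":{"type":"number"}}},"force":{"type":"number"}},"required":["moves"]}

```bash
ls; mkdir -p pics; python3 - <<'E'
from bench import r
import cv2,numpy as np
o=r.get_obs();print(o)
a=r.grab_frame("scene");b=r.grab_frame("side");w=r.grab_frame("wrist")
for n,i in zip(("scene","side","wrist"),(a,b,w)):
    cv2.imwrite(f"pics/{n}0.png",i[:,:,::-1]); print(n,r.calibration(n))
cv2.imwrite("pics/s0.png",cv2.resize(a[:,:,::-1],(800,600),interpolation=cv2.INTER_CUBIC))
cv2.imwrite("pics/d0.png",cv2.resize(b[:,:,::-1],(800,600),interpolation=cv2.INTER_CUBIC))
E
```

```text
pics
{'clock': 0.0, 'joints': array([-1.29709766,  0.47778989,  0.02233007,  1.55649478, -0.01153457,
        1.10932786, -0.08306449]), 'qvel': array([-5.90635989e-04, -1.25322372e-03,  8.43959541e-05,  1.54855772e-03,
        8.17048126e-05,  2.14186393e-03,  8.49409009e-04]), 'tau': array([-2.60594325e-04, -5.96446037e+01,  1.60759952e+00, -2.81199521e+01,
        1.23494709e-02,  9.28577268e-03, -2.28773007e-05]), 'tcp_pos': array([0.25137197, 0.62612675, 0.40371378]), 'orientation': array([-5.95966594e-01, -3.08428613e+00,  2.94540105e-03]), 'contact_force': array([ 0.62938131, -0.08195057,  0.00825259]), 'moment': array([-0.0387126 ,  0.02299621, -0.05140395]), 'gripper_force': 0.0, 'grip_width': 0.08537871415375899}
scene {'fx': 428.92504184484, 'fy': 428.92504184484, 'cx': 251.64994705927668, 'cy': 193.58738629978018, 'rvec': array([ 1.81337486,  1.89131596, -0.65821205]), 'tvec': array([-0.17437709, -0.30704246,  1.87916435])}
side {'fx': 351.4877560354576, 'fy': 351.4877560354576, 'cx': 255.13938473166442, 'cy': 196.96972764936552, 'rvec': array([ 2.36825171, -0.25513223,  0.1308005 ]), 'tvec': array([-0.44435917,  0.29627747,  0.9937762 ])}
wrist {'fx': 339.1307037631388, 'fy': 339.1307037631388, 'cx': 255.4318999135062, 'cy': 191.4767515802122, 'rvec': array([-2.4145672 , -1.63166177, -0.21470606]), 'tvec': array([-0.67467257, -0.03296389,  0.37801798])}
```

View pics/s0.png

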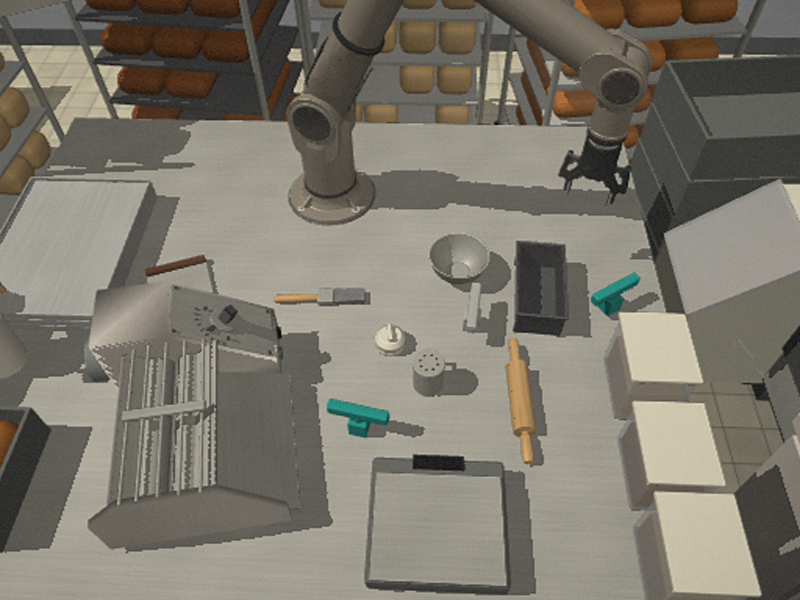

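View pics/d0.png

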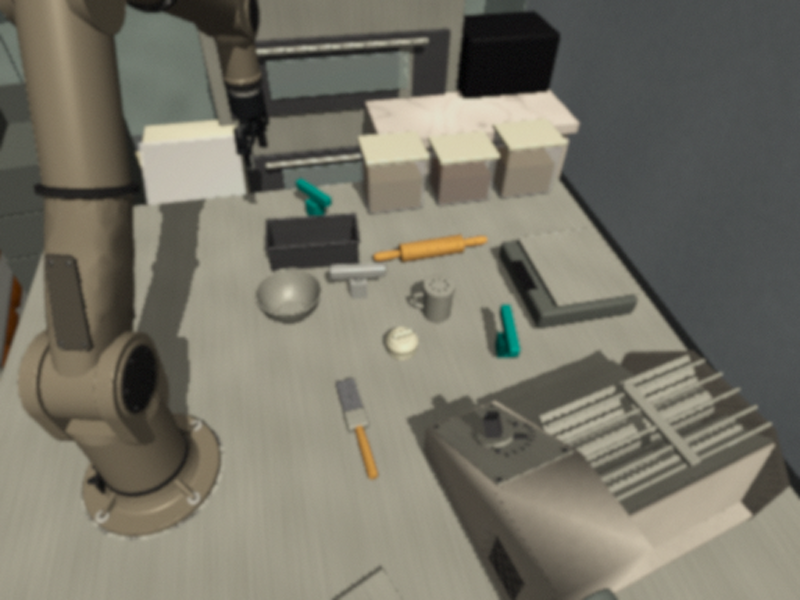

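The scene view shows the bare handle at about (473,307) in the 800-wide picture, between the bowl and the loaf tin, with teal look-alikes elsewhere. The spindle is at about (228,314). Next I'll enlarge both.

```bash
python3 - <<'E'
import cv2,numpy as np
s=cv2.imread("pics/scene0.png");d=cv2.imread("pics/side0.png")
f=lambda i,x,y,w,h:cv2.resize(i[y:y+h,x:x+w],(400,300),interpolation=cv2.INTER_CUBIC)
# each crop 67x50 -> ~6x ; use 80x60 -> 5x
cv2.imwrite("pics/c1.png",np.vstack([np.hstack([f(s,265,165,80,60),f(s,105,175,80,60)]),np.hstack([f(d,190,145,80,60),f(d,275,245,80,60)])]))
E
```

```text
(no output)
```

View pics/c1.png

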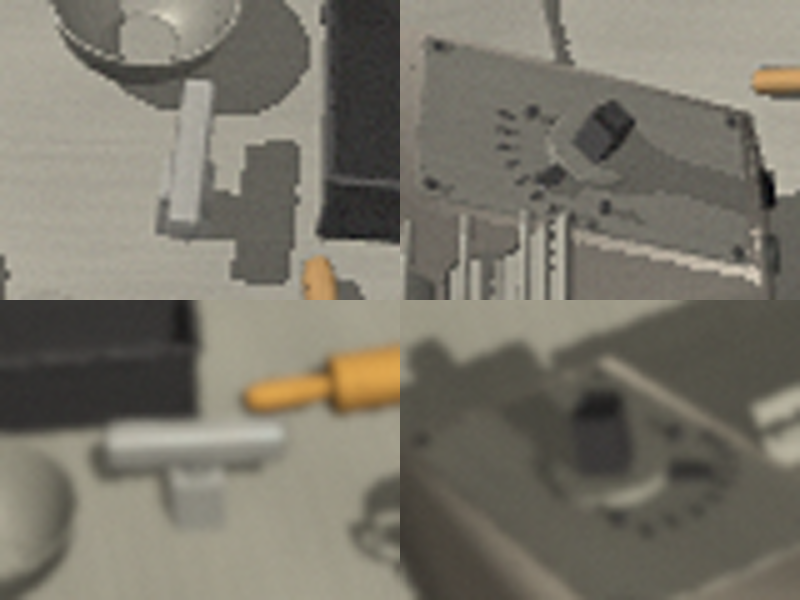

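The bare handle's bar runs from (200,80) to (183,222) in the top-left crop. Its hub lies below and to the left, so the handle is upright. In the top-right crop, the spindle tip is at about (607,118), the flange at about (592,150), and the pointer is at (548,178).

I'll get the geometry from these by least squares.

```bash
cat > h.py <<'E'
import numpy as np,cv2
from scipy.optimize import least_squares
from scipy.spatial.transform import Rotation as R
from bench import r
def proj(n,P,c=None):
    c=c or r.calibration(n);K=np.array([[c['fx'],0,c['cx']],[0,c['fy'],c['cy']],[0,0,1]])
    return cv2.projectPoints(np.atleast_2d(P).astype(float),c['rvec'],c['tvec'],K,None)[0][:,0]
def Rz(a):return R.from_euler('z',a).as_matrix()
E
cat > loc.py <<'E'
from h import *
S=lambda x,y,ox,oy:(ox+x/5-.4,oy+y/5-.4)
# handle: bar top corners scene; 
c=np.array([S(*p,265,165) for p in[(187,80),(213,82),(197,222),(170,218)]])
L=np.array([[-65,12,86],[-65,-12,86],[65,-12,86],[65,12,86]])/1e3
def res(p,L,c):
    return (proj('scene',L@Rz(p[2]).T+[p[0],p[1],0])-c).ravel()
best=min((least_squares(res,[.6,.15,a],args=(LL,c)) for a in np.arange(0,6.3,.7) for LL in(L,L[::-1])),key=lambda s:s.cost)
print('handle',best.x,best.cost,'side barctr',proj('side',[best.x[0],best.x[1],.072]),'hub',proj('side',[best.x[0],best.x[1],0]))
# sheeter: panel frame
al=np.radians(35);T=R.from_euler('y',-al).as_matrix() # z leans to -x
# unknown: seat xy, yaw, spindle angle; obs: tip, flange ctr, pointer tip in both views
def pts(p):
    M=Rz(p[2])@T; seat=np.array([p[0],p[1],.176]); Q=M@Rz(p[3])
    return M,Q,np.array([seat+M@[0,0,.038],seat+Q@[0,.048,-.003]]),seat
pc=np.array([S(*p,105,175) for p in[(27,38),(345,118),(360,265)]])
o1=np.array([S(208,112,105,175),S(143,182,105,175)]);o2=np.array([S(200,100,275,245),S(305,168,275,245)])
def f(p):
    M,Q,P,s=pts(p)
    e=[(proj('scene',P)-o1).ravel(),(proj('side',P)-o2).ravel()]
    # panel corners with free offset of panel centre along panel (p4,p5), plane 8mm below seat
    C=s+np.array([M@[p[4]+a*.12,p[5]+b*.07,-.008] for a,b in((1,-1),(-1,-1),(-1,1))])
    e.append((proj('scene',C)-pc).ravel())
    return np.concatenate(e)
b=least_squares(f,[.35,-.3,-1.6,-.8,0,0],loss='soft_l1')
print('sheeter',b.x,b.cost);print(np.round(f(b.x),1))
M,Q,P,s=pts(b.x);print('tip',P[0],'z',M[:,2],'x',M[:,0],'y',M[:,1])
E
python3 loc.py
```

```text
handle [0.44386013 0.3792645  3.02263896] 1.453436129332967 side barctr [[229.15719928 172.99932739]] hub [[229.78356928 187.16834839]]
sheeter [ 0.57149905 -0.15340971 -1.32540473 -0.70813443 -0.00478477  0.00320589] 7.179229903706778
[ 0.8 -0.1 -0.2  0.4 -1.1  0.2  1.   0.3 -3.7 -0.6  0.5 -0.9  1.2  2.6]
tip [ 0.56620403 -0.13226676  0.20712778] z [-0.13934249  0.55639339  0.81915204] x [ 0.19900169 -0.79461211  0.57357644] y [0.97004227 0.24293621 0.        ]
```

Request:
carry_out --pt "0 -0.05 0 0 0.085" --pt "0 -0.1 0 0 0.085" --pt "0 -0.15 0 0 0.085" --pt "0 -0.2 0 0 0.085" --pt "0 -0.25 0 0 0.085" --pt "0 -0.3 0 0 0.085" --pt "0 -0.35 0 0 0.085" --pt "0 -0.4 0 0 0.085"

```text
clock: 0.95
tcp_pos: [0.1018, 0.2532, 0.4043]
orientation: [0.596, 3.084, -0.001]
contact_force: [-0.7, -0.4, 1.3]
grip_width: 0.085
gripper_force: 0.0
```

```bash
python3 -c "
from h import *
o=r.get_obs();print(o['joints'])"
```

```text
[-1.33512907 -0.23963483 -0.0687178   2.38255514 -0.01929486  0.99869495
 -0.20259765]
```

Request:
carry_out --pt "0 -0.02 0.05 0 0.085" --pt "0 -0.03 0.1 0 0.085" --pt "0 -0.04 0.15 0 0.085" --pt "0 -0.05 0.15 0 0.085" --pt "0 -0.06 0.15 0 0.085" --pt "0 -0.06 0.15 0 0.085" --pt "0 -0.06 0.15 0 0.085" --pt "0 -0.06 0.15 0 0.085"

```text
clock: 1.75
tcp_pos: [0.093, 0.2392, 0.3564]
orientation: [0.585, 3.077, 0.01]
contact_force: [-0.5, -0.3, 0.7]
grip_width: 0.085
gripper_force: 0.0
```

```bash
python3 -c "
from h import *
o=r.get_obs();print(o['joints'],o['tcp_pos'],R.from_rotvec(o['orientation']).as_matrix())"
```

```text
[ 0.0102641  -0.31552108 -1.1551483   2.42856291 -0.37102959  0.86987695
  0.31276687] [0.09303832 0.23920374 0.35640033] [[-0.93030819  0.3666384   0.01014655]
 [ 0.36669885  0.93032698  0.00486428]
 [-0.00765618  0.00824601 -0.99993669]]
```

The tool stays vertical even past its reach, so it can't tilt. My plan is:
1. Grip the spindle like a wrench and turn it back to the open end, so its flats line up with the lean.
2. Grip the handle's bar and pivot the handle 35° between the pads against the fixed machine.
3. Slide it on along the tilted axis, then push the bar round.

I'll hover over the spindle first.

```bash
cat >> h.py <<'E'
YS=np.arctan2(.24294,.97004) # azimuth of sheeter y
def go(target,az=None):
    """shift in tool axes + roll to bring TCP to target with closing line at azimuth az"""
    o=r.get_obs();M=R.from_rotvec(o['orientation']).as_matrix()
    d=M.T@(np.array(target)-o['tcp_pos']);cur=np.arctan2(M[1,1],M[0,1])
    roll=0
    if az is not None:
        roll=-((az-cur+np.pi/2)%np.pi-np.pi/2)
    print('d',np.round(d,4),'roll',round(roll,3),'alt',round(roll-np.pi*np.sign(roll),3),'j7',round(o['joints'][6],2),'tcp',np.round(o['tcp_pos'],4))
E
python3 -c "
from h import *
go([.56,-.14,.44],YS-.61)"
```

```text
d [-0.5741 -0.1809 -0.0807] roll 1.56 alt -1.582 j7 0.31 tcp [0.093  0.2392 0.3564]
```

Request:
carry_out --pt "-0.03 0 -0.03 0.14 0.085" --pt "-0.07 -0.02 -0.06 0.28 0.085" --pt "-0.11 -0.03 -0.08 0.42 0.085" --pt "-0.15 -0.05 -0.08 0.56 0.085" --pt "-0.2 -0.06 -0.08 0.7 0.085" --pt "-0.24 -0.08 -0.08 0.84 0.085" --pt "-0.29 -0.09 -0.08 0.98 0.085" --pt "-0.33 -0.1 -0.08 1.12 0.085"

```text
clock: 2.55
tcp_pos: [0.3643, 0.0229, 0.4382]
orientation: [2.142, 2.293, 0.017]
contact_force: [0.6, 1.6, 0.4]
grip_width: 0.0848
gripper_force: 0.0
```

```bash
python3 -c "
from h import *
go([.56,-.14,.44],YS-.61)"
```

```text
d [-0.1758  0.1842 -0.0007] roll 0.433 alt -2.709 j7 -0.13 tcp [0.3643 0.0229 0.4382]
```

Request:
carry_out --pt "-0.03 0.03 0 0.14 0.085" --pt "-0.06 0.065 0 0.28 0.085" --pt "-0.095 0.1 0 0.43 0.085" --pt "-0.125 0.13 0 0.43 0.085" --pt "-0.155 0.16 0 0.43 0.085" --pt "-0.176 0.184 0 0.43 0.085" --pt "-0.176 0.184 0 0.43 0.085" --pt "-0.176 0.184 0 0.43 0.085"

```text
clock: 3.35
tcp_pos: [0.5594, -0.1369, 0.4384]
orientation: [-2.578, -1.794, -0.016]
contact_force: [-0.1, 0.4, -0.0]
grip_width: 0.085
gripper_force: 0.0
```

```bash
python3 - <<'E'
from h import *
go([.56,-.14,.44],YS-.61)
c=r.calibration('wrist');w=r.grab_frame('wrist')
import pickle;pickle.dump(c,open('wc.pkl','wb'))
cv2.imwrite('pics/w1raw.png',w[:,:,::-1])
cv2.imwrite('pics/w1.png',cv2.resize(w[:,:,::-1],(800,600),interpolation=cv2.INTER_CUBIC))
print('tip,seat',proj('wrist',[[.5662,-.1323,.2071],[.5715,-.1534,.176]],c)*800/512)
E
```

```text
d [-0.0027  0.0016 -0.0016] roll 0.009 alt -3.132 j7 -0.23 tcp [ 0.5594 -0.1369  0.4384]
tip,seat [[409.46274654 317.83976526]
 [434.32533483 335.87814522]]
```

View pics/w1.png

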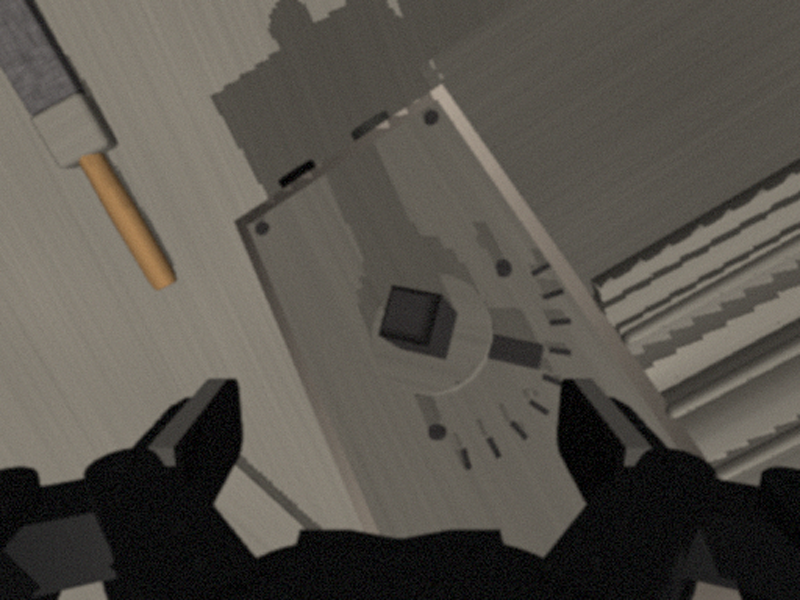

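The wrist view shows the spindle tip at (410,315), the flange centre at about (432,335) and the pointer end at (542,357). The front panel corners are at (237,222) and (437,85), and the marks run from (541,268) to (465,458). That puts the pointer at about 0.68 rad, with 0 along sheeter +y. Next I'll refine the pose with this view.

```bash
cat > loc2.py <<'E'
exec(open('loc.py').read().split('b=least')[0])
import pickle;c=pickle.load(open('wc.pkl','rb'));k=512/800
ow=np.array([[410,315],[542,357],[437,87],[238,222]])*k
def g(p):
    M,Q,P,s=pts(p);e=f(p)
    C=s+np.array([M@[p[4]-.12,p[5]+b*.07,-.008] for b in(1,-1)])
    return np.concatenate([.4*e,(proj('wrist',np.vstack([P,C]),c)-ow).ravel()])
b=least_squares(g,[.57,-.153,-1.325,-.7,0,0],loss='soft_l1')
M,Q,P,s=pts(b.x);print('sheeter',b.x);print(np.round(g(b.x)[-8:],1));print('tip',P[0],'z',M[:,2],'ys az',np.arctan2(M[1,1],M[0,1]))
YS=np.arctan2(M[1,1],M[0,1])
go(P[0]-.013*M[:,2]+[0,0,.155],YS-.6)
E
python3 loc2.py
```

```text
handle [0.44386013 0.3792645  3.02263896] 1.453436129332967 side barctr [[229.15719928 172.99932739]] hub [[229.78356928 187.16834839]]
sheeter [ 0.57172548 -0.15296461 -1.3612931  -0.73732876 -0.00302506 -0.00213455]
[ 0.8  0.3 -0.6 -0.1  1.  -1.4 -3.8  0.8]
tip [ 0.5671925  -0.13164529  0.20712778] z [-0.11928899  0.56103482  0.81915204] ys az 0.20950322498108856
d [0.0001 0.0096 0.0873] roll 0.036 alt -3.105 j7 -0.23 tcp [ 0.559  -0.1363  0.4387]
```

Request:
carry_out --pt "0 0.009 0.03 0.03 0.085" --pt "0 0.009 0.06 0.03 0.085" --pt "0 0.009 0.085 0.03 0.06" --pt "0 0.009 0.085 0.03 0.0" --pt "0 0.009 0.085 0.03 0.0" --pt "0 0.009 0.085 0.03 0.0" --pt "0 0.009 0.085 0.03 0.0" --pt "0 0.009 0.085 0.03 0.0" --force 25

```text
clock: 4.2
tcp_pos: [0.5676, -0.1386, 0.3559]
orientation: [-2.603, -1.756, -0.016]
contact_force: [-7.2, 4.4, 6.4]
grip_width: 0.0287
gripper_force: 22.7
```

```bash
python3 - <<'E'
from h import *
o=r.get_obs();print(o['contact_force'],o['moment'],o['grip_width'],o['gripper_force'])
go([.5687,-.1389,.3515],.21)
E
```

```text
[-7.16768577  4.44283215  6.40744387] [0.64412538 1.39945445 0.0054764 ] 0.028748600132806043 22.741352942903177
d [0.0001 0.0011 0.0044] roll -0.594 alt 2.547 j7 -0.26 tcp [ 0.5676 -0.1386  0.3559]
```

Request:
carry_out --pt "0 0 0 -0.1 0" --pt "0 0 0 -0.2 0" --pt "0 0 0 -0.3 0" --pt "0 0 0 -0.4 0" --pt "0 0 0 -0.5 0" --pt "0 0 0 -0.59 0" --pt "0 0 0 -0.59 0" --pt "0 0 0 -0.59 0" --force 30

```text
clock: 5.0
tcp_pos: [0.5667, -0.1387, 0.3559]
orientation: [-1.981, -2.437, -0.013]
contact_force: [-11.9, 4.0, 9.0]
grip_width: 0.0221
gripper_force: 28.8
```

```bash
python3 - <<'E'
from h import *
o=r.get_obs();print(o['contact_force'],o['moment'],o['grip_width'],o['gripper_force'])
go([.5687,-.1389,.3515],.21)
w=r.grab_frame('wrist')
cv2.imwrite('pics/w2.png',cv2.resize(w[:,:,::-1],(800,600),interpolation=cv2.INTER_CUBIC))
E
```

```text
[-11.94597609   3.95357586   9.03795898] [ 0.66128569  2.5782331  -0.12038485] 0.02206632779852798 28.769345227628946
d [-0.0006  0.0019  0.0044] roll -0.005 alt 3.137 j7 0.28 tcp [ 0.5667 -0.1387  0.3559]
```

View pics/w2.png

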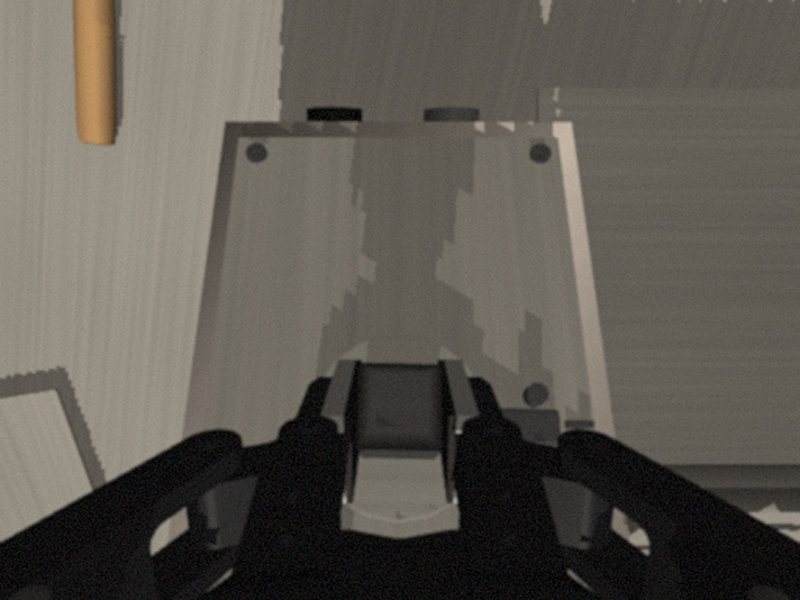

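Width 22.07 mm shows the pads are flush with the spindle flats, and the pointer is square to the slope at the first mark, on the +y side. So the spindle now sits at the open end, lined up with the lean. From this view I'll measure the panel's −y edge, which I'll use as the pivot edge: outer front corners at (225,122) and (572,122), left edge at (190,400).

```bash
cat >> h.py <<'E'
YS=.21
ey=np.array([np.cos(YS),np.sin(YS),0]);ex=np.array([np.sin(YS),-np.cos(YS),0])
a=-np.sin(np.radians(35))*ex+np.array([0,0,np.cos(np.radians(35))])
seat=.5254*ey+(np.array([.5717,-.1530,0])@ex)*ex+[0,0,.176]
tip=seat+.038*a
def ray(n,px,p0,nrm):
    c=r.calibration(n);Rm=cv2.Rodrigues(c['rvec'])[0];C=-Rm.T@c['tvec']
    d=Rm.T@np.array([(px[0]-c['cx'])/c['fx'],(px[1]-c['cy'])/c['fy'],1])
    return C+d*((np.array(p0)-C)@nrm)/(d@nrm)
E
python3 - <<'E'
from h import *
print('tip',tip,'seat',seat)
for p in[(225,122),(572,122),(240,137),(555,137),(190,400),(610,400),(536,395)]:
    X=ray('wrist',np.array(p)*.64,seat-.008*a,a)
    print(p,np.round(X,4),'along ex,ey from seat',np.round([(X-seat)@ex,(X-seat)@ey],4))
go([.5667,-.1387,.44],YS)
H=np.array([.444,.379,.227]); go(H+[0,0,.1],1.45)
E
```

```text
tip [ 0.56535107 -0.13206773  0.20712778] seat [ 0.56989464 -0.1533848   0.176     ]
(225, 122) [ 0.4824 -0.0731  0.0985] along ex,ey from seat [-0.0967 -0.0689]
(572, 122) [ 0.6201 -0.0445  0.099 ] along ex,ey from seat [-0.096   0.0718]
(240, 137) [ 0.4902 -0.0776  0.1027] along ex,ey from seat [-0.0907 -0.0621]
(555, 137) [ 0.6138 -0.0519  0.1032] along ex,ey from seat [-0.0901  0.0641]
(190, 400) [ 0.5017 -0.1629  0.1628] along ex,ey from seat [-0.0049 -0.0687]
(610, 400) [ 0.6383 -0.1347  0.1634] along ex,ey from seat [-0.004   0.0708]
(536, 395) [ 0.6141 -0.1383  0.1624] along ex,ey from seat [-0.0055  0.0464]
d [ 0.0005  0.0005 -0.0841] roll -0.005 alt 3.137 j7 0.28 tcp [ 0.5667 -0.1387  0.3559]
d [ 0.5316 -0.0148  0.0318] roll -1.245 alt 1.897 j7 0.28 tcp [ 0.5667 -0.1387  0.3559]
```

Request:
carry_out --pt "0 0 0 0 0.085" --pt "0 0 0 0 0.085" --pt "0 0 -0.04 0 0.085" --pt "0.02 0 -0.08 0.14 0.085" --pt "0.07 0 -0.08 0.28 0.085" --pt "0.12 0 -0.08 0.42 0.085" --pt "0.17 0 -0.08 0.56 0.085" --pt "0.22 0 -0.08 0.7 0.085" --force 30

```text
clock: 5.85
tcp_pos: [0.5256, 0.0647, 0.4362]
orientation: [2.686, 1.627, 0.021]
contact_force: [0.8, 0.1, -0.3]
grip_width: 0.0854
gripper_force: 0.0
```

```bash
python3 -c "
from h import *
go([.444,.379,.36],1.45)"
```

```text
d [ 0.24   -0.2184  0.0771] roll 1.21 alt -1.931 j7 -0.76 tcp [0.5256 0.0647 0.4362]
```

Request:
carry_out --pt "0.03 -0.03 0 0.14 0.085" --pt "0.065 -0.06 0 0.28 0.085" --pt "0.1 -0.09 0 0.42 0.085" --pt "0.135 -0.12 0 0.56 0.085" --pt "0.17 -0.15 0.02 0.7 0.085" --pt "0.2 -0.18 0.04 0.84 0.085" --pt "0.23 -0.21 0.06 0.98 0.085" --pt "0.24 -0.218 0.077 1.12 0.085"

```text
clock: 6.65
tcp_pos: [0.441, 0.3808, 0.3594]
orientation: [-3.132, 0.022, -0.017]
contact_force: [-0.2, 0.0, -0.2]
grip_width: 0.0848
gripper_force: 0.0
```

```bash
python3 - <<'E'
from h import *
go([.444,.379,.227],1.45)
w=r.grab_frame('wrist')
cv2.imwrite('pics/w3.png',cv2.resize(w[:,:,::-1],(800,600),interpolation=cv2.INTER_CUBIC))
L=np.array([[-65,12,86],[-65,-12,86],[65,-12,86],[65,12,86],[0,0,86]])/1e3
print(proj('wrist',L@Rz(3.0226).T+[.4439,.3793,0])/.64)
E
```

```text
d [0.0016 0.003  0.1325] roll 0.107 alt -3.035 j7 -2.48 tcp [0.441  0.3808 0.3594]
[[455.00700333 153.097338  ]
 [399.94278652 147.45254343]
 [374.01710807 419.41515431]
 [422.25895049 423.90471374]
 [411.85325261 294.9991471 ]]
```

View pics/w3.png

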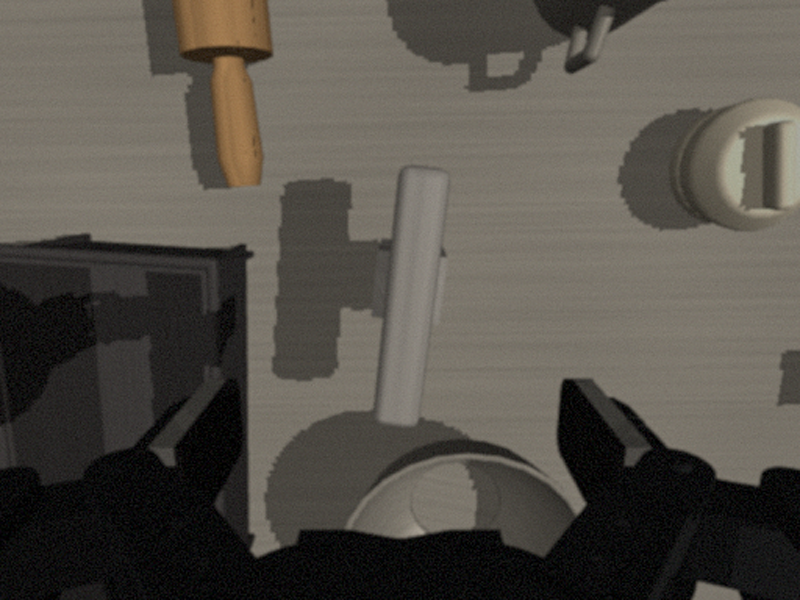

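The wrist view shows the bar with its top corners at (402,167), (448,170), (421,424) and (377,422). The hub's top corners are at (383,240), (446,248), (437,322) and (373,318). I'll refit with these.

```bash
python3 - <<'E'
from h import *
L=np.array([[-65,12,86],[-65,-12,86],[65,-12,86],[65,12,86],[-19,-19,46],[-19,19,46],[19,19,46],[19,-19,46]])/1e3
o=np.array([(448,170),(402,167),(377,422),(421,424),(383,240),(446,248),(437,322),(373,318)])*.64
w=np.array([.5]*4+[1]*4)[:,None]
f=lambda p:(w*(proj('wrist',L@Rz(p[2]).T+[p[0],p[1],0])-o)).ravel()
b=least_squares(f,[.444,.379,3.02]);print(b.x);print(np.round(f(b.x).reshape(-1,2),1))
go([b.x[0],b.x[1],.228],b.x[2]-np.pi/2)
E
```

```text
[0.44025467 0.37981332 3.02379755]
[[ 1.8 -2.6]
 [-1.  -3.5]
 [-1.2  1.3]
 [ 0.1  2.1]
 [-3.4  3.3]
 [ 2.   2.6]
 [ 2.4 -1.1]
 [-0.8 -2.7]]
d [0.0005 0.0037 0.1277] roll 0.098 alt -3.044 j7 -2.49 tcp [0.4391 0.3825 0.3557]
```

Request:
carry_out --pt "0 0.003 0.04 0.1 0.085" --pt "0 0.003 0.085 0.1 0.085" --pt "0 0.003 0.127 0.1 0.085" --pt "0 0.003 0.127 0.1 0.0" --pt "0 0.003 0.127 0.1 0.0" --pt "0 0.003 0.127 0.1 0.0" --pt "0 0.003 0.127 0.1 0.0" --pt "0 0.003 0.127 0.1 0.0" --force 40

```text
clock: 7.5
tcp_pos: [0.4449, 0.3751, 0.2346]
orientation: [-3.127, 0.176, -0.019]
contact_force: [-1.0, -0.7, 8.6]
grip_width: 0.0235
gripper_force: 42.5
```

```bash
python3 - <<'E'
from h import *
o=r.get_obs();print(o['contact_force'],o['grip_width'],o['gripper_force'],o['tcp_pos'])
edge=seat-.0695*ey-.0695*0*ey
# pivot start: ex offset -0.06 from seat, panel z there
e0=-.06; zp=.176-.008/np.cos(np.radians(35))+e0*np.tan(np.radians(35)); print('panel z',zp)
h=.057
for k in(-.0695-.019-.02,-.0695+.0167):
    t=seat+e0*ex+k*ey; go([t[0],t[1],zp+h+.155],np.arctan2(ex[1],ex[0]))
E
```

```text
[-1.03324924 -0.66430292  8.55467683] 0.023492365786706205 42.532349824905396 [0.44487638 0.37512608 0.23462222]
panel z 0.12422135099732576
d [ 0.0627  0.4875 -0.106 ] roll -0.322 alt 2.819 j7 -2.6 tcp [0.4449 0.3751 0.2346]
d [ 0.1155  0.4699 -0.1052] roll -0.322 alt 2.819 j7 -2.6 tcp [0.4449 0.3751 0.2346]
```

Request:
carry_out --pt "0 0 -0.03 0 0" --pt "0 0.01 -0.07 0 0" --pt "0 0.04 -0.11 -0.04 0" --pt "0.01 0.08 -0.115 -0.1 0" --pt "0.02 0.13 -0.115 -0.16 0" --pt "0.03 0.17 -0.115 -0.22 0" --pt "0.03 0.21 -0.115 -0.28 0" --pt "0.03 0.25 -0.115 -0.32 0" --force 40

```text
clock: 8.3
tcp_pos: [0.4443, 0.1198, 0.3462]
orientation: [-3.12, -0.328, -0.017]
contact_force: [0.6, -0.2, -4.0]
grip_width: 0.0232
gripper_force: 41.2
```

```bash
cat > pv.py <<'E'
from h import *
o=r.get_obs();print(o['contact_force'],o['moment'],o['grip_width'],o['gripper_force'])
zp=.1242
for k in(-.0695-.019-.02,-.0695+.0167):
    t=seat-.06*ex+k*ey; go([t[0],t[1],zp+.0646+.155],np.arctan2(ex[1],ex[0]))
E
python3 pv.py
```

```text
[ 0.61149277 -0.18096071 -3.99968239] [-0.05493854 -0.06063297  0.02367355] 0.023178461537316467 41.164249777793884
d [-0.0425  0.2334  0.001 ] roll -0.001 alt 3.141 j7 -1.8 tcp [0.4443 0.1198 0.3462]
d [0.0132 0.2334 0.0017] roll -0.001 alt 3.141 j7 -1.8 tcp [0.4443 0.1198 0.3462]
```

Request:
carry_out --pt "-0.02 0.045 0 0 0" --pt "-0.04 0.09 0 0 0" --pt "-0.0425 0.135 0 0 0" --pt "-0.0425 0.18 0 0 0" --pt "-0.0425 0.22 0 0 0" --pt "-0.0425 0.233 0 0 0" --pt "-0.0425 0.233 0 0 0" --pt "-0.0425 0.233 0 0 0" --force 40

```text
clock: 9.1
tcp_pos: [0.451, -0.1141, 0.3444]
orientation: [-3.119, -0.326, -0.016]
contact_force: [0.6, 0.2, -3.0]
grip_width: 0.0231
gripper_force: 41.2
```

```bash
python3 pv.py
```

```text
[ 0.57382581  0.22259364 -2.95434951] [-0.00071429  0.00754591  0.06243574] 0.023122091626499135 41.188273429870605
d [-0.0004  0.0032  0.0005] roll -0.002 alt 3.14 j7 -1.24 tcp [ 0.451  -0.1141  0.3444]
d [0.0553 0.0031 0.0011] roll -0.002 alt 3.14 j7 -1.24 tcp [ 0.451  -0.1141  0.3444]
```

Request:
carry_out --pt "0.015 0.003 0 0 0" --pt "0.023 0.003 0 0 0" --pt "0.031 0.003 0 0 0" --pt "0.039 0.003 0 0 0" --pt "0.047 0.003 0 0 0" --pt "0.055 0.003 0 0 0" --pt "0.061 0.003 0 0 0" --pt "0.061 0.003 0 0 0" --force 25

```text
clock: 9.9
tcp_pos: [0.5099, -0.1039, 0.3435]
orientation: [-3.118, -0.327, -0.003]
contact_force: [-6.9, 0.4, -0.2]
grip_width: 0.023
gripper_force: 40.7
```

```bash
python3 pv.py; python3 - <<'E'
from h import *
i=r.grab_frame('side')[:,:,::-1];s=r.grab_frame('scene')[:,:,::-1];w=r.grab_frame('wrist')[:,:,::-1]
for n,k in zip('abc',(i,s,w)):cv2.imwrite(f'pics/p_{n}.png',k)
o=r.get_obs();P=np.array([o['tcp_pos']-[0,0,.16]])
u=proj('side',P)[0].astype(int);v=proj('scene',P)[0].astype(int)
f=lambda I,c,w,h,sz:cv2.resize(I[max(c[1]-h,0):c[1]+h,max(c[0]-w,0):c[0]+w],sz,interpolation=cv2.INTER_CUBIC)
cv2.imwrite('pics/p1.png',np.hstack([f(i,u,50,75,(400,600)),f(s,v,50,75,(400,600))]));print(u,v)
E
```

```text
[-6.9101376   0.37647242 -0.18724549] [ 0.13580991  1.67108987 -0.22169868] 0.023024947274674062 40.722434520721436
d [-0.0601  0.0009 -0.0005] roll -0.001 alt 3.141 j7 -1.27 tcp [ 0.5099 -0.1039  0.3435]
d [-0.0044  0.0009 -0.0003] roll -0.001 alt 3.141 j7 -1.27 tcp [ 0.5099 -0.1039  0.3435]
[286 264] [160 187]
```

View pics/p1.png

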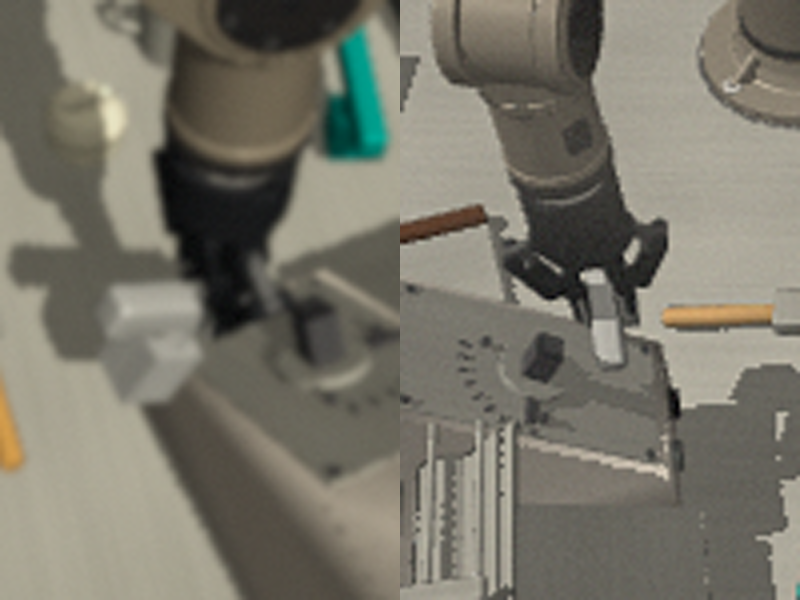

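The handle has pivoted over the edge. In the right half, the bar's leading end is at about (610,365). In the left half, the hub's lowest corner is at about (133,403). I'll check the tilt with a model.

```bash
cat > tilt.py <<'E'
from h import *
g=r.get_obs()['tcp_pos']-[0,0,.155]
L=np.array([[65,12,86],[65,-12,86],[65,0,58],[-65,0,86],[-19,19,0],[-19,-19,0],[19,-19,0],[19,19,0]])/1e3-[-.0046*-1,0,.0796]
# handle local: x=+ey direction, z up, y = z cross x ; axis lies at -4.6 mm from grasp
L=L+[.0046-.0046,0,0]
E0=np.column_stack([ey,np.cross([0,0,1],ey),[0,0,1]])
for b in(25,30,35,40):
    P=g+(E0@R.from_euler('y',b,degrees=True).as_matrix()@L.T).T
    s=(proj('scene',P)-[110,112])*4+[400,0];d=(proj('side',P)-[236,189])*4
    print(b,'scene bar end top',s[0].round(),s[1].round(),'near',s[3].round(),'side hub',d[4:].round().tolist())
E
python3 tilt.py
```

```text
25 scene bar end top [621. 367.] [592. 371.] near [589. 218.] side hub [[108.0, 357.0], [134.0, 406.0], [180.0, 399.0], [154.0, 351.0]]
30 scene bar end top [622. 369.] [593. 373.] near [588. 217.] side hub [[101.0, 356.0], [127.0, 405.0], [171.0, 401.0], [145.0, 353.0]]
35 scene bar end top [623. 370.] [594. 374.] near [587. 216.] side hub [[94.0, 354.0], [120.0, 403.0], [162.0, 402.0], [136.0, 355.0]]
40 scene bar end top [624. 370.] [595. 374.] near [587. 216.] side hub [[89.0, 352.0], [115.0, 401.0], [154.0, 404.0], [128.0, 356.0]]
```

Request:
carry_out --pt "-0.005 0 -0.03 0 0" --pt "-0.01 0 -0.07 0 0" --pt "-0.01 0 -0.11 -0.1 0" --pt "-0.01 0 -0.11 -0.24 0" --pt "-0.01 0 -0.11 -0.38 0" --pt "-0.01 0 -0.11 -0.52 0" --pt "-0.01 0 -0.11 -0.66 0" --pt "-0.01 0 -0.11 -0.8 0" --force 80

```text
clock: 10.85
tcp_pos: [0.5006, -0.1067, 0.4546]
orientation: [-2.744, -1.527, -0.017]
contact_force: [-0.0, 0.9, -3.0]
grip_width: 0.0229
gripper_force: 82.4
```

```bash
cat > ins.py <<'E'
from h import *
o=r.get_obs();print(o['contact_force'],o['moment'],o['grip_width'],o['gripper_force'])
for s in(.06,.012,0,-.038):
    t=tip+s*a-.0463*ex+[0,0,.064+.155];print(s,end=' ');go(t,YS)
E
python3 ins.py
```

```text
[-0.01894783  0.90091819 -3.02401674] [ 0.04003755 -0.04087706  0.03380572] 0.02285267147034035 82.43868112564087
0.06 d [ 0.071   0.0126 -0.0199] roll -0.765 alt 2.376 j7 -0.47 tcp [ 0.5006 -0.1067  0.4546]
0.012 d [0.0507 0.0315 0.0193] roll -0.765 alt 2.376 j7 -0.47 tcp [ 0.5006 -0.1067  0.4546]
0 d [0.0457 0.0362 0.0291] roll -0.765 alt 2.376 j7 -0.47 tcp [ 0.5006 -0.1067  0.4546]
-0.038 d [0.0296 0.0512 0.0601] roll -0.765 alt 2.376 j7 -0.47 tcp [ 0.5006 -0.1067  0.4546]
```

Go to the standoff point 60 mm out along the axis.

Request:
carry_out --pt "0.01 0 -0.02 -0.12 0" --pt "0.025 0.003 -0.02 -0.25 0" --pt "0.04 0.006 -0.02 -0.38 0" --pt "0.055 0.01 -0.02 -0.51 0" --pt "0.071 0.0125 -0.02 -0.64 0" --pt "0.071 0.0125 -0.02 -0.765 0" --pt "0.071 0.0125 -0.02 -0.765 0" --pt "0.071 0.0125 -0.02 -0.765 0" --force 80

```text
clock: 11.65
tcp_pos: [0.5487, -0.0543, 0.4753]
orientation: [1.987, 2.429, 0.016]
contact_force: [-0.1, 0.6, -3.7]
grip_width: 0.0222
gripper_force: 82.4
```

```bash
python3 ins.py; python3 - <<'E'
from h import *
i=r.grab_frame('side')[:,:,::-1];s=r.grab_frame('scene')[:,:,::-1];w=r.grab_frame('wrist')[:,:,::-1]
for n,k in zip('abc',(i,s,w)):cv2.imwrite(f'pics/q_{n}.png',k)
u=proj('side',tip+.03*a)[0].astype(int);v=proj('scene',tip+.03*a)[0].astype(int)
f=lambda I,c,w,h,sz:cv2.resize(I[max(c[1]-h,0):c[1]+h,max(c[0]-w,0):c[0]+w],sz,interpolation=cv2.INTER_CUBIC)
cv2.imwrite('pics/q1.png',np.vstack([np.hstack([f(i,u,40,30,(400,300)),f(s,v,40,30,(400,300))]),np.hstack([cv2.resize(w,(400,300)),np.zeros((300,400,3),np.uint8)])]))
print(u,v)
E
```

```text
[-0.14193814  0.61981304 -3.68080026] [ 0.07048465  0.02006743 -0.00250253] 0.02220058778941031 82.43134617805481
0.06 d [ 0.0012  0.     -0.    ] roll -0.011 alt 3.131 j7 0.15 tcp [ 0.5487 -0.0543  0.4753]
0.012 d [-0.0265 -0.0001  0.0392] roll -0.011 alt 3.131 j7 0.15 tcp [ 0.5487 -0.0543  0.4753]
0 d [-0.0334 -0.0001  0.049 ] roll -0.011 alt 3.131 j7 0.15 tcp [ 0.5487 -0.0543  0.4753]
-0.038 d [-0.0553 -0.0001  0.08  ] roll -0.011 alt 3.131 j7 0.15 tcp [ 0.5487 -0.0543  0.4753]
[310 253] [150 191]
```

View pics/q1.png

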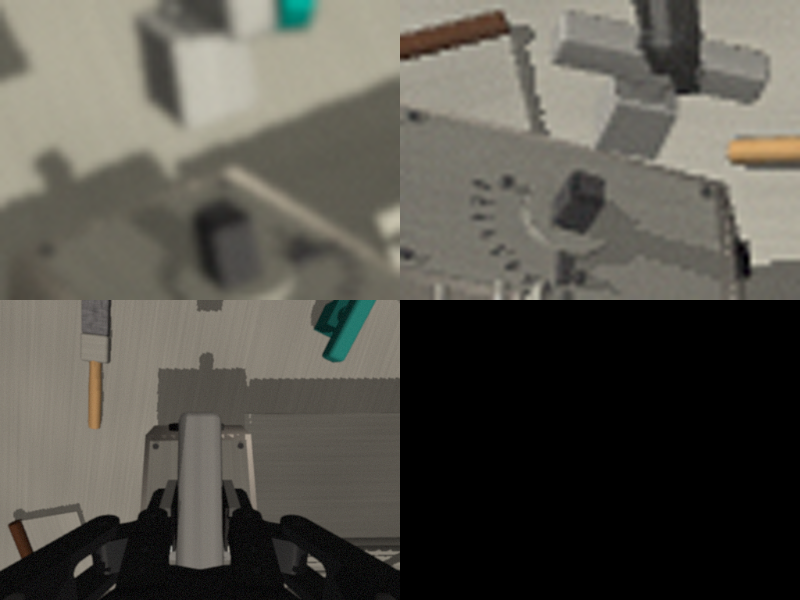

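In the scene crop (top right), the hub's +y face ends at about (600,143) and (656,160). The bar's lower edge ends are at (555,65) and (757,103), and its top corners at (568,10) and (768,57). In the side crop, the hub's bottom corners are at (185,125) and (250,105). I'll fit the held pose to these.

```bash
python3 - <<'E'
from h import *
G=r.get_obs()['tcp_pos']-[0,0,.155]
E0=np.column_stack([-ex,-ey,[0,0,1]]) # tool-like x=-ex, y: z x x
assert np.allclose(np.cross(E0[:,2],E0[:,0]),E0[:,1])
# local x toward -ex, y toward -ey
Ls=np.array([[-19,-19,0],[19,-19,0],[-65,-12,58],[65,-12,58],[-65,12,86],[65,12,86]])/1e3
os_=np.array([[600,143],[656,160],[555,65],[757,103],[568,10],[768,57]])*.2+[110-80-.4,161-.4]
Ld=np.array([[-19,19,0],[-19,-19,0]])/1e3
od=np.array([[185,125],[250,105]])*.2+[270-.4,223-.4]
def P(p,L):return G+(E0@(np.array([p[0],p[1],p[2]])+R.from_euler('y',p[3]).as_matrix().dot(L.T).T).T).T
f=lambda p:np.concatenate([(proj('scene',P(p,Ls))-os_).ravel(),(proj('side',P(p,Ld))-od).ravel(),np.array([p[1]])/.002])
b=least_squares(f,[-.046,0,-.064,.6],loss='soft_l1',x_scale=[.01,.01,.01,.1]);print(b.x,np.degrees(b.x[3]));print(np.round(f(b.x),1))
n=[-.0463,0,-.064,np.radians(34)];print(np.round(f(n),1))
print('O vs tip: ',[(P(b.x,np.zeros((1,3)))[0]-tip)@v for v in(ex,ey,a)])
E
```

```text
[-0.04558253 -0.00097738 -0.06752362  0.52025583] 29.80846323567912
[-0.6  0.9  0.1 -0.2 -0.4 -0.1  0.5  1.  -0.1 -1.2  1.2 -1.3 -0.6  1.1
  0.3 -0.3 -0.5]
[-0.9 -0.3 -0.5 -0.8  1.  -1.7  0.8  1.3  2.  -2.7  2.1 -0.8 -0.7  0.
  0.3 -1.4  0. ]
O vs tip:  [np.float64(-0.033417923706332855), np.float64(0.0008474077875545456), np.float64(0.05673739258724451)]
```

```bash
cat > ins2.py <<'E'
from h import *
o=r.get_obs();print(o['contact_force'],o['moment'],o['grip_width'],o['gripper_force'])
for s,b in((.008,29.8),(-.006,29.8),(-.015,31),(-.025,33),(-.034,35),(-.038,35)):
    q=np.radians(b);x=.0456+.074*(np.sin(q)-np.sin(.5203));z=.0675+.074*(np.cos(q)-np.cos(.5203))
    t=tip+s*a-x*ex+[0,0,z+.155]-.0005*ey;print(s,end=' ');go(t,YS)
E
python3 ins2.py
```

```text
[ 0.10019016 -0.04447551 -2.68198682] [0.08402561 0.0411123  0.00309571] 0.022331159004821886 82.43104577064514
0.008 d [-0.029  -0.0005  0.0392] roll -0.01 alt 3.131 j7 0.15 tcp [ 0.5488 -0.0548  0.4755]
-0.006 d [-0.037  -0.0005  0.0507] roll -0.01 alt 3.131 j7 0.15 tcp [ 0.5488 -0.0548  0.4755]
-0.015 d [-0.0409 -0.0006  0.0588] roll -0.01 alt 3.131 j7 0.15 tcp [ 0.5488 -0.0548  0.4755]
-0.025 d [-0.0445 -0.0006  0.0683] roll -0.01 alt 3.131 j7 0.15 tcp [ 0.5488 -0.0548  0.4755]
-0.034 d [-0.0475 -0.0007  0.0772] roll -0.01 alt 3.131 j7 0.15 tcp [ 0.5488 -0.0548  0.4755]
-0.038 d [-0.0498 -0.0007  0.0804] roll -0.01 alt 3.131 j7 0.15 tcp [ 0.5488 -0.0548  0.4755]
```

Request:
carry_out --pt "-0.015 0 0.02 -0.01 0" --pt "-0.029 -0.0005 0.039 -0.01 0" --pt "-0.029 -0.0005 0.039 -0.01 0" --pt "-0.032 -0.0005 0.044 -0.01 0" --pt "-0.035 -0.0005 0.048 -0.01 0" --pt "-0.037 -0.0005 0.051 -0.01 0" --pt "-0.038 -0.0005 0.053 -0.01 0" --pt "-0.038 -0.0005 0.053 -0.01 0" --force 40

```text
clock: 12.6
tcp_pos: [0.5563, -0.0898, 0.4226]
orientation: [1.972, 2.445, 0.018]
contact_force: [-2.2, 5.6, -1.5]
grip_width: 0.0225
gripper_force: 82.7
```

```bash
python3 ins2.py; python3 - <<'E'
from h import *
i=r.grab_frame('side')[:,:,::-1];s=r.grab_frame('scene')[:,:,::-1]
u=proj('side',tip)[0].astype(int);v=proj('scene',tip)[0].astype(int)
f=lambda I,c,w,h,sz:cv2.resize(I[max(c[1]-h,0):c[1]+h,max(c[0]-w,0):c[0]+w],sz,interpolation=cv2.INTER_CUBIC)
cv2.imwrite('pics/t1.png',np.hstack([f(i,u,32,48,(400,600)),f(s,v,32,48,(400,600))]))
E
```

```text
[-2.19660342  5.55164918 -1.45056986] [ 1.30241022  0.81402443 -0.14439013] 0.02247781570995038 82.6676595211029
0.008 d [ 0.007  -0.0003 -0.0135] roll 0.003 alt -3.138 j7 0.22 tcp [ 0.5563 -0.0898  0.4226]
-0.006 d [-0.0011 -0.0004 -0.0021] roll 0.003 alt -3.138 j7 0.22 tcp [ 0.5563 -0.0898  0.4226]
-0.015 d [-0.005  -0.0005  0.006 ] roll 0.003 alt -3.138 j7 0.22 tcp [ 0.5563 -0.0898  0.4226]
-0.025 d [-0.0086 -0.0006  0.0156] roll 0.003 alt -3.138 j7 0.22 tcp [ 0.5563 -0.0898  0.4226]
-0.034 d [-0.0116 -0.0007  0.0244] roll 0.003 alt -3.138 j7 0.22 tcp [ 0.5563 -0.0898  0.4226]
-0.038 d [-0.014  -0.0008  0.0276] roll 0.003 alt -3.138 j7 0.22 tcp [ 0.5563 -0.0898  0.4226]
```

Request:
carry_out --pt "0.0 0 0.001 0 0" --pt "-0.0015 0 0.003 0 0" --pt "-0.003 0 0.005 0 0" --pt "-0.004 0 0.007 0 0" --pt "-0.005 0 0.009 0 0" --pt "-0.006 0 0.011 0 0" --pt "-0.007 0 0.013 0 0" --pt "-0.007 0 0.013 0 0" --force 40

```text
clock: 13.5
tcp_pos: [0.5577, -0.0966, 0.409]
orientation: [1.972, 2.445, 0.017]
contact_force: [-2.6, 4.0, -5.4]
grip_width: 0.0223
gripper_force: 82.3
```

```bash
python3 ins2.py
```

```text
[-2.58666537  4.01488044 -5.42882273] [ 1.2011889   0.62313339 -0.07438014] 0.022268451513256435 82.29206085205078
0.008 d [ 0.0141 -0.0002 -0.0271] roll 0.003 alt -3.138 j7 0.23 tcp [ 0.5577 -0.0966  0.409 ]
-0.006 d [ 0.006  -0.0003 -0.0157] roll 0.003 alt -3.138 j7 0.23 tcp [ 0.5577 -0.0966  0.409 ]
-0.015 d [ 0.0021 -0.0004 -0.0076] roll 0.003 alt -3.138 j7 0.23 tcp [ 0.5577 -0.0966  0.409 ]
-0.025 d [-0.0015 -0.0005  0.002 ] roll 0.003 alt -3.138 j7 0.23 tcp [ 0.5577 -0.0966  0.409 ]
-0.034 d [-0.0046 -0.0006  0.0108] roll 0.003 alt -3.138 j7 0.23 tcp [ 0.5577 -0.0966  0.409 ]
-0.038 d [-0.0069 -0.0006  0.014 ] roll 0.003 alt -3.138 j7 0.23 tcp [ 0.5577 -0.0966  0.409 ]
```

Request:
carry_out --pt "-0.001 0 0.003 0 0" --pt "-0.002 0 0.006 0 0" --pt "-0.003 0 0.008 0 0" --pt "-0.0045 0 0.011 0 0" --pt "-0.006 0 0.0135 0 0" --pt "-0.007 0 0.015 0 0" --pt "-0.0075 0 0.0165 0 0" --pt "-0.0075 0 0.0165 0 0" --force 40

```text
clock: 14.3
tcp_pos: [0.5595, -0.1018, 0.396]
orientation: [1.97, 2.447, 0.021]
contact_force: [-12.6, 11.8, 19.4]
grip_width: 0.0223
gripper_force: 86.8
```

```bash
python3 ins2.py|sed '2,6d'
```

```text
[-12.63750355  11.78049149  19.43178853] [ 1.56005183  2.91326256 -0.51171314] 0.022292424922672752 86.77875995635986
-0.038 d [-0.0013 -0.0011  0.001 ] roll 0.005 alt -3.137 j7 0.24 tcp [ 0.5595 -0.1018  0.396 ]
```

Upward force is 19 N, so the hub has reached the flange. I'll release, lift off and look.

Request:
carry_out --pt "0 0 0 0 0.085" --pt "0 0 0 0 0.085" --pt "0 0 0 0 0.085" --pt "0 0 -0.03 0 0.085" --pt "0 0 -0.07 0 0.085" --pt "0 0 -0.11 0 0.04" --pt "0 0 -0.11 0 0.0" --pt "0 0 -0.11 0 0.0" --force 40

```text
clock: 15.1
tcp_pos: [0.5591, -0.1067, 0.5038]
orientation: [1.971, 2.439, 0.018]
contact_force: [0.1, -0.1, -1.2]
grip_width: 0.0436
gripper_force: 0.0
```

```bash
python3 - <<'E'
from h import *
o=r.get_obs();print(o['contact_force'],o['grip_width'])
i=r.grab_frame('side')[:,:,::-1];s=r.grab_frame('scene')[:,:,::-1];w=r.grab_frame('wrist')[:,:,::-1]
cv2.imwrite('pics/u_a.png',i);cv2.imwrite('pics/u_b.png',s);cv2.imwrite('pics/u_c.png',w)
m=seat+.04*a
u=proj('side',m)[0].astype(int);v=proj('scene',m)[0].astype(int)
f=lambda I,c,w,h,sz:cv2.resize(I[max(c[1]-h,0):c[1]+h,max(c[0]-w,0):c[0]+w],sz,interpolation=cv2.INTER_CUBIC)
cv2.imwrite('pics/u1.png',np.vstack([np.hstack([f(i,u,40,30,(400,300)),f(s,v,40,30,(400,300))]),np.hstack([cv2.resize(w,(400,300)),f(s,v-[0,10],80,60,(400,300))])]))
L=np.array([[-65,12,86],[65,12,86],[65,-12,86],[-65,-12,86],[-65,-12,58],[65,-12,58],[-19,-19,0],[19,-19,0]])/1e3
T=np.column_stack([-(ex*np.cos(.6109)+np.array([0,0,np.sin(.6109)])),-ey,a])
Pw=seat+L@T.T
print('scene crop',((proj('scene',Pw)-v+[40,30])*5+[400,0]).round().tolist());print('side',((proj('side',Pw)-u+[40,30])*5).round().tolist())
E
```

```text
[ 0.05102279 -0.12672296 -1.16915861] 0.0435520342969548
scene crop [[532.0, 69.0], [725.0, 120.0], [727.0, 149.0], [532.0, 99.0], [514.0, 125.0], [708.0, 174.0], [549.0, 204.0], [604.0, 217.0]]
side [[232.0, 113.0], [98.0, 36.0], [139.0, 21.0], [278.0, 95.0], [289.0, 152.0], [150.0, 71.0], [269.0, 224.0], [228.0, 197.0]]
```

View pics/u1.png

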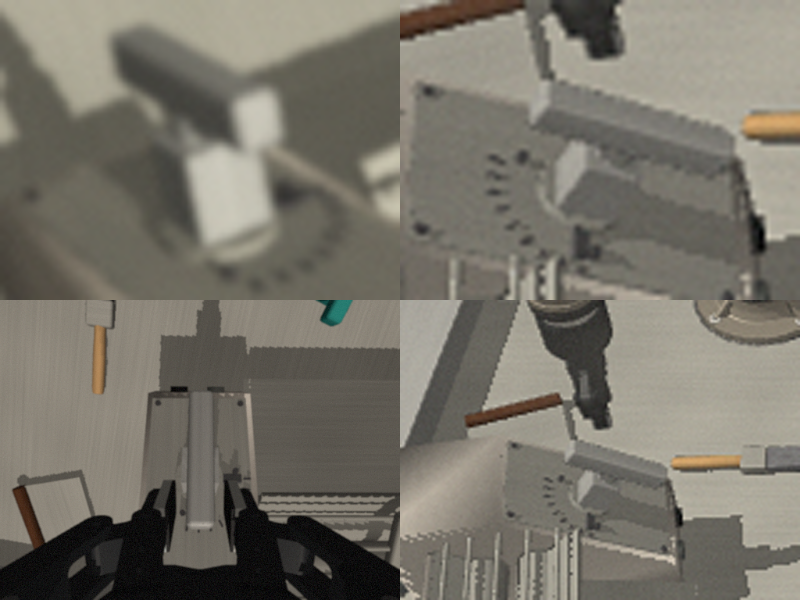

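The handle is on the spindle. The hub's bottom edge, at about (555,205)–(612,220) in the top-right crop, lies close to the flange, with perhaps a small gap. I'll press it home with closed fingers on the bar's middle, moving along the spindle axis.

```bash
python3 - <<'E'
from h import *
C=seat+.086*a-.002*ex
for s in(.03,.008,.0,-.006):
    go(C+s*a+[0,0,.173],YS)
E
```

```text
d [0.0201 0.0008 0.0573] roll 0.002 alt -3.14 j7 0.26 tcp [ 0.5587 -0.1066  0.5013]
d [0.0074 0.0006 0.0753] roll 0.002 alt -3.14 j7 0.26 tcp [ 0.5587 -0.1066  0.5013]
d [0.0028 0.0006 0.0818] roll 0.002 alt -3.14 j7 0.26 tcp [ 0.5587 -0.1066  0.5013]
d [-0.0006  0.0005  0.0867] roll 0.002 alt -3.14 j7 0.26 tcp [ 0.5587 -0.1066  0.5013]
```

Request:
carry_out --pt "0.01 0 0.02 0 0" --pt "0.02 0 0.045 0 0" --pt "0.016 0 0.062 0 0" --pt "0.013 0 0.067 0 0" --pt "0.01 0 0.071 0 0" --pt "0.007 0 0.075 0 0" --pt "0.005 0 0.078 0 0" --pt "0.005 0 0.078 0 0" --force 40

```text
clock: 16.05
tcp_pos: [0.5587, -0.1016, 0.4249]
orientation: [1.972, 2.44, 0.016]
contact_force: [-0.5, -0.1, 0.3]
grip_width: 0.0
gripper_force: 0.0
```

Request:
carry_out --pt "-0.001 0 0.002 0 0" --pt "-0.002 0 0.003 0 0" --pt "-0.003 0 0.0045 0 0" --pt "-0.004 0 0.006 0 0" --pt "-0.005 0 0.0075 0 0" --pt "-0.006 0 0.009 0 0" --pt "-0.006 0 0.009 0 0" --pt "-0.006 0 0.009 0 0"

```text
clock: 16.85
tcp_pos: [0.5602, -0.1025, 0.4233]
orientation: [1.967, 2.444, 0.027]
contact_force: [-19.2, 13.5, 44.1]
grip_width: 0.0001
gripper_force: 22.8
```

Pressed home with 44 N against the flange. Next I'll back off and put the closed fingers beside the bar's downhill end for the clockwise push.

```bash
cat > push.py <<'E'
from h import *
import sys
down=-(ex*np.cos(.6109)+np.array([0,0,np.sin(.6109)]))
def W(phi,off=.028,rad=.05):
    b=np.cos(phi)*down+np.sin(phi)*ey;n=-np.sin(phi)*down+np.cos(phi)*ey
    return seat+.068*a+rad*b-off*n+[0,0,-.008+.173]
if __name__=='__main__':
    o=r.get_obs();print(o['contact_force'],o['moment'])
    for p in eval(sys.argv[1]): print(p,end=' ');go(W(*p),YS)
E
python3 push.py '[(0,.045),(0,),(.3,),(.6,)]'
```

```text
[-19.2224731   13.50993036  44.0641221 ] [ 2.63322586  4.20214663 -0.11049414]
(0, 0.045) d [ 0.0281 -0.0469  0.0548] roll 0.006 alt -3.136 j7 0.25 tcp [ 0.5602 -0.1025  0.4233]
(0,) d [ 0.028  -0.0299  0.0551] roll 0.006 alt -3.136 j7 0.25 tcp [ 0.5602 -0.1025  0.4233]
(0.3,) d [ 0.0328 -0.0139  0.0588] roll 0.006 alt -3.136 j7 0.25 tcp [ 0.5602 -0.1025  0.4233]
(0.6,) d [0.0336 0.0032 0.0597] roll 0.006 alt -3.136 j7 0.25 tcp [ 0.5602 -0.1025  0.4233]
```

Request:
carry_out --pt "0 0 -0.02 0 0" --pt "0.01 -0.02 -0.03 0 0" --pt "0.028 -0.048 -0.02 0 0" --pt "0.028 -0.048 0.02 0 0" --pt "0.028 -0.048 0.055 0 0" --pt "0.028 -0.04 0.055 0 0" --pt "0.029 -0.03 0.0555 0 0" --pt "0.03 -0.022 0.057 0 0"

```text
clock: 17.65
tcp_pos: [0.5317, -0.0787, 0.3594]
orientation: [-1.968, -2.444, -0.014]
contact_force: [-11.3, 11.4, 6.7]
grip_width: -0.0004
gripper_force: 0.0
```

```bash
python3 push.py '[(.15,),(.3,),(.5,),(.7,),(.9,),(1.1,),(1.3,),(1.5,)]'
```

```text
[-11.30459403  11.4221414    6.68664353] [1.88322942 1.75666661 0.30258682]
(0.15,) d [ 0.002   0.0016 -0.0066] roll 0.005 alt -3.136 j7 0.2 tcp [ 0.5317 -0.0787  0.3594]
(0.3,) d [ 0.0039  0.0099 -0.0051] roll 0.005 alt -3.136 j7 0.2 tcp [ 0.5317 -0.0787  0.3594]
(0.5,) d [ 0.0049  0.0213 -0.0043] roll 0.005 alt -3.136 j7 0.2 tcp [ 0.5317 -0.0787  0.3594]
(0.7,) d [ 0.004   0.0326 -0.0049] roll 0.005 alt -3.136 j7 0.2 tcp [ 0.5317 -0.0787  0.3594]
(0.9,) d [ 0.0013  0.0436 -0.0067] roll 0.005 alt -3.136 j7 0.2 tcp [ 0.5317 -0.0787  0.3594]
(1.1,) d [-0.0032  0.0537 -0.0098] roll 0.005 alt -3.136 j7 0.2 tcp [ 0.5317 -0.0787  0.3594]
(1.3,) d [-0.0091  0.0625 -0.014 ] roll 0.005 alt -3.136 j7 0.2 tcp [ 0.5317 -0.0787  0.3594]
(1.5,) d [-0.0164  0.0697 -0.0191] roll 0.005 alt -3.136 j7 0.2 tcp [ 0.5317 -0.0787  0.3594]
```

Request:
carry_out --pt "0.001 -0.001 -0.006 0 0" --pt "0.003 0.005 -0.005 0 0" --pt "0.004 0.01 -0.005 0 0" --pt "0.005 0.0155 -0.004 0 0" --pt "0.005 0.021 -0.004 0 0" --pt "0.0045 0.027 -0.005 0 0" --pt "0.004 0.032 -0.005 0 0" --pt "0.003 0.038 -0.006 0 0"

```text
clock: 18.45
tcp_pos: [0.5693, -0.0694, 0.3653]
orientation: [1.971, 2.444, 0.017]
contact_force: [-4.6, 3.5, 3.7]
grip_width: -0.0001
gripper_force: 2.0
```

```bash
python3 push.py '[(.7,),(.9,),(1.1,),(1.3,),(1.5,),(1.7,)]'; python3 - <<'E'
from h import *
s=r.grab_frame('scene')[:,:,::-1];cv2.imwrite('pics/v_b.png',s)
E
```

```text
[-4.62490956  3.46525317  3.68549694] [0.73577584 0.96763239 0.03499996]
(0.7,) d [ 0.0028 -0.0061  0.0008] roll 0.003 alt -3.138 j7 0.17 tcp [ 0.5693 -0.0694  0.3653]
(0.9,) d [ 0.0001  0.0049 -0.001 ] roll 0.003 alt -3.138 j7 0.17 tcp [ 0.5693 -0.0694  0.3653]
(1.1,) d [-0.0043  0.015  -0.004 ] roll 0.003 alt -3.138 j7 0.17 tcp [ 0.5693 -0.0694  0.3653]
(1.3,) d [-0.0103  0.0238 -0.0081] roll 0.003 alt -3.138 j7 0.17 tcp [ 0.5693 -0.0694  0.3653]
(1.5,) d [-0.0175  0.0311 -0.0132] roll 0.003 alt -3.138 j7 0.17 tcp [ 0.5693 -0.0694  0.3653]
(1.7,) d [-0.0258  0.0364 -0.019 ] roll 0.003 alt -3.138 j7 0.17 tcp [ 0.5693 -0.0694  0.3653]
```

Request:
carry_out --pt "0 0.005 -0.001 0 0" --pt "-0.002 0.01 -0.002 0 0" --pt "-0.004 0.015 -0.004 0 0" --pt "-0.007 0.0195 -0.006 0 0" --pt "-0.01 0.024 -0.008 0 0" --pt "-0.013 0.0275 -0.01 0 0" --pt "-0.015 0.029 -0.0115 0 0" --pt "-0.0175 0.031 -0.013 0 0"

```text
clock: 19.3
tcp_pos: [0.6033, -0.0801, 0.3784]
orientation: [1.971, 2.444, 0.019]
contact_force: [-1.2, 3.9, 2.6]
grip_width: -0.0
gripper_force: 0.0
```

```bash
cat > bar.py <<'E'
from push import *
# bar angle from scene image: fit not automatic; print predicted bar end pixels for several phi
for f in(1.2,1.4,1.6,1.8,1.9):
    b=np.cos(f)*down+np.sin(f)*ey
    print(f,proj('scene',[seat+.086*a+.065*b,seat+.086*a-.065*b]).round(1).tolist())
E
python3 push.py '[(1.3,),(1.5,),(1.6,),(1.7,),(1.8,),(1.9,)]'; python3 bar.py; python3 - <<'E'
from push import *
s=r.grab_frame('scene')[:,:,::-1];w=r.grab_frame('wrist')[:,:,::-1];cv2.imwrite('pics/x_b.png',s);cv2.imwrite('pics/x_w.png',w)
v=proj('scene',seat)[0].astype(int);print(v)
cv2.imwrite('pics/x1.png',np.hstack([cv2.resize(s[v[1]-45:v[1]+45,v[0]-30:v[0]+30],(400,600),interpolation=cv2.INTER_CUBIC),cv2.resize(w,(400,600))]))
E
```

```text
[-1.21749266  3.87601957  2.61627862] [ 0.60737971  0.20723035 -0.07449197]
(1.3,) d [ 0.0073 -0.0073  0.0048] roll 0.003 alt -3.138 j7 0.19 tcp [ 0.6033 -0.0801  0.3784]
(1.5,) d [ 0.     -0.0001 -0.0003] roll 0.003 alt -3.138 j7 0.19 tcp [ 0.6033 -0.0801  0.3784]
(1.6,) d [-0.004   0.0029 -0.0031] roll 0.003 alt -3.138 j7 0.19 tcp [ 0.6033 -0.0801  0.3784]
(1.7,) d [-0.0082  0.0053 -0.0061] roll 0.003 alt -3.138 j7 0.19 tcp [ 0.6033 -0.0801  0.3784]
(1.8,) d [-0.0127  0.0071 -0.0092] roll 0.003 alt -3.138 j7 0.19 tcp [ 0.6033 -0.0801  0.3784]
(1.9,) d [-0.0172  0.0085 -0.0124] roll 0.003 alt -3.138 j7 0.19 tcp [ 0.6033 -0.0801  0.3784]
1.2 [[161.0, 205.0], [146.0, 171.5]]
1.4 [[157.2, 204.9], [149.6, 171.7]]
1.6 [[153.3, 204.2], [153.4, 172.6]]
1.8 [[149.3, 202.8], [157.1, 174.0]]
1.9 [[147.3, 201.9], [158.9, 174.9]]
[142 203]
```

Request:
carry_out --pt "-0.002 0.0015 -0.0015 0 0" --pt "-0.004 0.003 -0.003 0 0" --pt "-0.006 0.004 -0.0045 0 0" --pt "-0.008 0.005 -0.006 0 0" --pt "-0.0105 0.006 -0.0075 0 0" --pt "-0.0125 0.007 -0.009 0 0" --pt "-0.0125 0.007 -0.009 0 0" --pt "-0.0125 0.007 -0.009 0 0"

```text
clock: 20.2
tcp_pos: [0.6114, -0.0894, 0.3857]
orientation: [-1.969, -2.444, -0.016]
contact_force: [-5.1, 9.5, -3.1]
grip_width: -0.0003
gripper_force: 5.0
```

```bash
python3 push.py '[(1.8,),(1.9,),(2.0,),(2.1,)]'; python3 - <<'E'
from push import *
s=r.grab_frame('scene')[:,:,::-1];w=r.grab_frame('wrist')[:,:,::-1];cv2.imwrite('pics/y_b.png',s);cv2.imwrite('pics/y_w.png',w)
v=proj('scene',seat+.04*a)[0].astype(int);print(v)
cv2.imwrite('pics/y1.png',np.vstack([np.hstack([cv2.resize(s[v[1]-30:v[1]+30,v[0]-40:v[0]+40],(400,300),interpolation=cv2.INTER_CUBIC),cv2.resize(w,(400,300))])]))
E
```

```text
[-5.10104811  9.47470171 -3.07678181] [ 1.9508204   0.88089926 -0.08058408]
(1.8,) d [-0.0019  0.0012 -0.0019] roll 0.005 alt -3.137 j7 0.21 tcp [ 0.6114 -0.0894  0.3857]
(1.9,) d [-0.0064  0.0025 -0.0051] roll 0.005 alt -3.137 j7 0.21 tcp [ 0.6114 -0.0894  0.3857]
(2.0,) d [-0.0111  0.0032 -0.0084] roll 0.005 alt -3.137 j7 0.21 tcp [ 0.6114 -0.0894  0.3857]
(2.1,) d [-0.0157  0.0034 -0.0117] roll 0.005 alt -3.137 j7 0.21 tcp [ 0.6114 -0.0894  0.3857]
[147 196]
```

Request:
carry_out --pt "-0.001 0.0005 -0.001 0 0" --pt "-0.002 0.001 -0.002 0 0" --pt "-0.003 0.0015 -0.003 0 0" --pt "-0.004 0.002 -0.004 0 0" --pt "-0.004 0.002 -0.004 0 0" --pt "-0.004 0.002 -0.004 0 0" --pt "-0.004 0.002 -0.004 0 0" --pt "-0.004 0.002 -0.004 0 0"

```text
clock: 21.1
tcp_pos: [0.6136, -0.0908, 0.3886]
orientation: [-1.964, -2.443, -0.017]
contact_force: [-6.3, 15.2, -6.3]
grip_width: 0.0001
gripper_force: 7.1
```

```bash
python3 - <<'E'
from push import *
s=r.grab_frame('scene')[:,:,::-1];w=r.grab_frame('wrist')[:,:,::-1];d=r.grab_frame('side')[:,:,::-1]
v=proj('scene',seat+.04*a)[0].astype(int);u=proj('side',seat+.04*a)[0].astype(int)
q=lambda I,c:cv2.resize(I[c[1]-30:c[1]+30,c[0]-40:c[0]+40],(400,300),interpolation=cv2.INTER_CUBIC)
cv2.imwrite('pics/z1.png',np.vstack([np.hstack([q(d,u),q(s,v)]),np.hstack([w[192:,50:450][:, :][:192],np.zeros((192,400,3),np.uint8)])]))
for f in(1.6,1.8,1.9):
    T=np.column_stack([np.cos(f)*down+np.sin(f)*ey,np.sin(f)*down-np.cos(f)*ey,a])
    L=np.array([[65,0,86],[-65,0,86],[19,19,0],[19,-19,0]])/1e3
    P=seat+L@T.T
    po=seat+.05*(np.cos(f)*ey-np.sin(f)*down)-.004*a
    print(f,'scene',((proj('scene',np.vstack([P,po]))-v+[40,30])*5+[400,0]).round().tolist(),'side',((proj('side',np.vstack([P,po]))-u+[40,30])*5).round().tolist())
E
```

```text
1.6 scene [[631.0, 191.0], [632.0, 33.0], [604.0, 217.0], [548.0, 203.0], [500.0, 171.0]] side [[299.0, 20.0], [61.0, 109.0], [230.0, 197.0], [269.0, 225.0], [270.0, 272.0]]
1.8 scene [[611.0, 184.0], [651.0, 40.0], [598.0, 220.0], [543.0, 196.0], [502.0, 159.0]] side [[311.0, 28.0], [52.0, 99.0], [240.0, 197.0], [265.0, 231.0], [250.0, 279.0]]
1.9 scene [[602.0, 180.0], [660.0, 45.0], [594.0, 221.0], [541.0, 193.0], [504.0, 154.0]] side [[315.0, 33.0], [50.0, 94.0], [244.0, 198.0], [262.0, 233.0], [240.0, 281.0]]
```

View pics/z1.png

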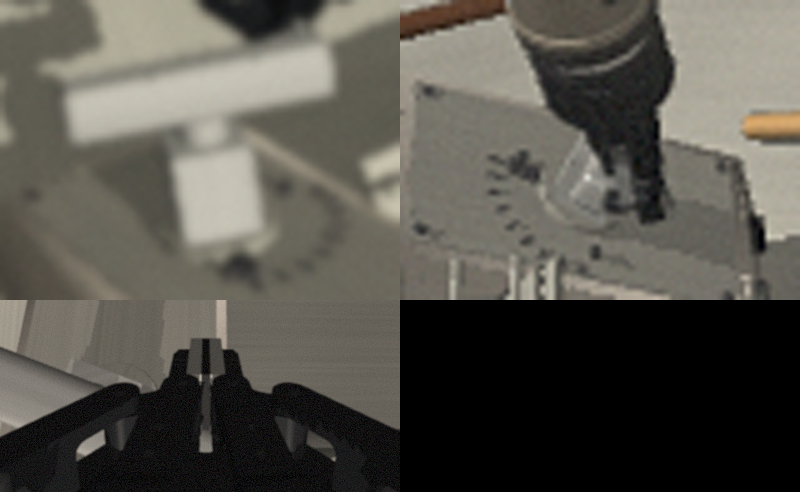

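The pointer now lies against the last pin: scene crop (525,163), side crop (238,268). The bar leads by the free play, so the spindle is at its stop. I'll back off the way I came, then press once more on the bar's middle to make sure it's home.

Request:
carry_out --pt "0.01 -0.003 0.003 0 0" --pt "0.025 -0.005 0.003 0 0" --pt "0.035 -0.005 -0.02 0 0" --pt "0.035 -0.005 -0.06 0 0" --pt "0.035 -0.03 -0.09 0 0" --pt "0.02 -0.05 -0.09 0 0" --pt "0.02 -0.05 -0.09 0 0" --pt "0.02 -0.05 -0.09 0 0"

```text
clock: 22.05
tcp_pos: [0.5609, -0.0882, 0.4815]
orientation: [1.973, 2.438, 0.017]
contact_force: [-0.4, 0.8, -0.5]
grip_width: -0.0001
gripper_force: 0.0
```

```bash
python3 -c "
from h import *
print(r.get_obs()['contact_force'])
go([.560,-.1025,.4235]+.02*a,YS);go([.560,-.1025,.4235],YS)"
```

```text
[-0.43706297  0.79720738 -0.49304677]
d [-0.0025 -0.0043  0.0416] roll -0.0 alt 3.142 j7 0.22 tcp [ 0.5609 -0.0882  0.4815]
d [-0.014  -0.0045  0.0579] roll -0.0 alt 3.142 j7 0.22 tcp [ 0.5609 -0.0882  0.4815]
```

Request:
carry_out --pt "-0.002 -0.004 0.03 0 0" --pt "-0.004 -0.0045 0.042 0 0" --pt "-0.008 -0.0045 0.05 0 0" --pt "-0.011 -0.0045 0.054 0 0" --pt "-0.013 -0.0045 0.057 0 0" --pt "-0.014 -0.0045 0.0585 0 0" --pt "-0.015 -0.0045 0.0595 0 0" --pt "-0.015 -0.0045 0.0595 0 0"

```text
clock: 22.85
tcp_pos: [0.561, -0.1015, 0.4234]
orientation: [1.97, 2.441, 0.02]
contact_force: [-3.5, 3.5, 9.2]
grip_width: -0.0001
gripper_force: 4.8
```

Request:
carry_out --pt "-0.0005 0 0.001 0 0" --pt "-0.001 0 0.002 0 0" --pt "-0.001 0 0.002 0 0" --pt "0.005 0 -0.01 0 0" --pt "0.02 0 -0.05 0 0" --pt "0.02 0 -0.1 0 0" --pt "0.02 0 -0.12 0 0" --pt "0.02 0 -0.12 0 0"

```text
clock: 23.65
tcp_pos: [0.5557, -0.0837, 0.5463]
orientation: [1.967, 2.436, 0.024]
contact_force: [-0.2, 0.4, -0.0]
grip_width: -0.0
gripper_force: 0.0
```

```bash
python3 - <<'E'
from push import *
print(r.get_obs()['contact_force'])
a1=cv2.imread('pics/z1.png')
d=r.grab_frame('side')[:,:,::-1]
u=proj('side',seat+.04*a)[0].astype(int)
n=cv2.resize(d[u[1]-30:u[1]+30,u[0]-40:u[0]+40],(400,300),interpolation=cv2.INTER_CUBIC)
# shift of hub/pointer region vs the view with the bar pushed to the stop
A=cv2.cvtColor(a1[140:300,100:300],6).astype(np.float32);B=cv2.cvtColor(n[140:300,100:300],6).astype(np.float32)
print(cv2.phaseCorrelate(A,B,cv2.createHanningWindow((200,160),5)),np.abs(A-B).mean(),np.abs(A-B).max())
r.hand_in()
E
```

```text
[-0.15578951  0.42910324 -0.02816791]
((-0.013738096456364701, -0.16581798614065235), 0.4376656856536865) 0.9132358 10.483322
the job is handed in; nothing more can be done
```

The T-handle is on the spindle, pressed home against its flange, turned clockwise to the stop and let go, and the job was handed in at about 24 s. The tool could not tilt, so I first turned the bare spindle back (anticlockwise) to fully open to line the handle up, which the task did not ask for.

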